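# Touch-test the primed woodware in order

## Task

Test the primer of the three brick-red upturned pieces with the fingertips on the middle of the flat top: first the bowl, then the cup, then the saucer. Touch each lightly, letting its sliding stand sink about 1 cm (never down to its stop) and pausing there a moment, so that the lowered stands show which pieces have been tested. Do not lift, tip or shift any piece, do not touch the dark wet dish on the yellow stand, and leave everything else where it is.

Things in the scene. Friction and masses are not known exactly. Their poses are not given: they have to be found in the camera images.
- bowl: the deep round BOWL, upturned, brick-red matt primer, 112 mm across its rim, 70 mm high; its foot, now on top, is a flat disc 60 mm across. Loose, about 0.1 kg: it hangs open side down over the pad of its stand. Origin: centre of the rim plane (underside); z up.
- bowl_top (a point): centre of the flat top face of the bowl piece, 122 mm above the table at the start.
- bowl_post (a joint): how far the pad of the bowl piece's stand has been pushed down, m: 0 as raised (start), 0.026 at its stop. It slides straight down under a steady push of about 3 N on the piece, with no spring, and stays where it is left.
- bowl_stand: fixed stand of the bowl piece: grey square foot plate 100 x 100 x 8 mm with an upright sleeve and sliding post under the piece. Origin: centre of the underside, on the table.
- cup: the narrow, tall CUP, upturned, brick-red matt primer, 72 mm across its rim, 74 mm high; its foot, now on top, is a flat disc 48 mm across. Loose, about 0.1 kg: it hangs open side down over the pad of its stand. Origin: centre of the rim plane (underside); z up.
- cup_top (a point): centre of the flat top face of the cup piece, 138 mm above the table at the start.
- cup_post (a joint): how far the pad of the cup piece's stand has been pushed down, m: 0 as raised (start), 0.026 at its stop. It slides straight down under a steady push of about 3 N on the piece, with no spring, and stays where it is left.
- cup_stand: fixed stand of the cup piece: grey square foot plate 100 x 100 x 8 mm with an upright sleeve and sliding post under the piece. Origin: centre of the underside, on the table.
- saucer: the wide, flat SAUCER, upturned, brick-red matt primer, 144 mm across its rim, 24 mm high; its foot, now on top, is a flat disc 76 mm across. Loose, about 0.1 kg: it hangs open side down over the pad of its stand. Origin: centre of the rim plane (underside); z up.
- saucer_top (a point): centre of the flat top face of the saucer piece, 108 mm above the table at the start.
- saucer_post (a joint): how far the pad of the saucer piece's stand has been pushed down, m: 0 as raised (start), 0.026 at its stop. It slides straight down under a steady push of about 3 N on the piece, with no spring, and stays where it is left.
- saucer_stand: fixed stand of the saucer piece: grey square foot plate 100 x 100 x 8 mm with an upright sleeve and sliding post under the piece. Origin: centre of the underside, on the table.
- wet: the WET dish, upturned, very dark maroon, on the only stand with a yellow foot plate, 108 mm across its rim, 50 mm high; its top is a flat disc 60 mm across. Loose, about 0.1 kg: it hangs open side down over the pad of its stand. Origin: centre of the rim plane (underside); z up.
- wet_top (a point): centre of the flat top face of the wet piece, 118 mm above the table at the start.
- wet_post (a joint): how far the pad of the wet piece's stand has been pushed down, m: 0 as raised (start), 0.026 at its stop. It slides straight down under a steady push of about 3 N on the piece, with no spring, and stays where it is left.
- wet_stand: fixed stand of the wet piece: yellow square foot plate 100 x 100 x 8 mm with an upright sleeve and sliding post under the piece. Origin: centre of the underside, on the table.
- raw_ladle: pale unpainted ladle lying dome up, 210 mm long, 30 mm high; origin under the dome's centre, handle along its +x. Bystander, loose, leave alone.
- red_ladle: brick-red ladle lying dome up, 187 mm long, 26 mm high; origin under the dome's centre, handle along its +x. Bystander, loose, leave alone.
- raw_cup: small pale unpainted cup standing mouth up, 62 mm across, 60 mm high; origin: centre of its underside. Bystander, loose, leave alone.
- jar: amber jar with a white cap, 64 mm across, 85 mm high; origin: centre of its underside. Bystander, loose, leave alone.
- brush: paint brush lying on the table, 200 mm long, 42 mm wide, 20 mm high; origin: underside at mid length, bristles along its +x. Bystander, loose, leave alone.
- sanding_block: cork sanding block 90 x 55 x 30 mm; origin: centre of its underside. Bystander, loose, leave alone.
There are look-alikes about, which are no part of the job. What is shaped like the saucer but grey is not meant. What is shaped like the cup but turquoise is not meant.

How it is judged:
On the way, in this order (a step that is already met when the one before it is completed fails the run):
1. fingertips rest on the top of the bowl and its stand has sunk by more than 4 mm (contact force between the fingers and bowl above 0.3 N and value of joint bowl_post above 0.004 m and horizontal distance between the grasp point and bowl_top below 0.035 m and z of the grasp point in the frame of bowl_top above 0.004 m), for 0.15 s.
2. fingertips rest on the top of the cup and its stand has sunk by more than 4 mm (contact force between the fingers and cup above 0.3 N and value of joint cup_post above 0.004 m and horizontal distance between the grasp point and cup_top below 0.035 m and z of the grasp point in the frame of cup_top above 0.004 m), for 0.15 s.
3. fingertips rest on the top of the saucer and its stand has sunk by more than 4 mm (contact force between the fingers and saucer above 0.3 N and value of joint saucer_post above 0.004 m and horizontal distance between the grasp point and saucer_top below 0.035 m and z of the grasp point in the frame of saucer_top above 0.004 m), for 0.15 s.
At the end, for the whole second after the job is handed in: The stands of the bowl, the cup and the saucer have each sunk by 4 to 21 mm, in that order; all four pieces rest upright and still on their pads, within 20 mm of the stand's centre; the wet dish's stand is still up (under 3 mm) (value of joint bowl_post between 0.004 and 0.021 m and value of joint cup_post between 0.004 and 0.021 m and value of joint saucer_post between 0.004 and 0.021 m and value of joint wet_post below 0.003 m and horizontal distance between bowl and bowl_stand below 0.02 m and angle between each of bowl, cup, saucer, wet's own z axis and vertical below 0.15 rad and linear speed of each of bowl, cup, saucer, wet below 0.02 m/s and horizontal distance between cup and cup_stand below 0.02 m and horizontal distance between saucer and saucer_stand below 0.02 m and horizontal distance between wet and wet_stand below 0.02 m and z of bowl in the frame of bowl_stand below 0.056 m and z of cup in the frame of cup_stand below 0.068 m and z of saucer in the frame of saucer_stand below 0.088 m and z of wet in the frame of wet_stand below 0.072 m); the robot touches nothing.
It fails at once if a piece is touched or pushed down before the one that comes before it has been tested ((value of joint bowl_post below 0.004 m and (contact force between any of the fingers, the arm and cup above 0.5 N or value of joint cup_post above 0.003 m)) or (value of joint cup_post below 0.004 m and (contact force between any of the fingers, the arm and saucer above 0.5 N or value of joint saucer_post above 0.003 m)) or (value of joint bowl_post below 0.004 m and (contact force between the fingers and saucer above 0.5 N or value of joint saucer_post above 0.003 m))).
It fails at once if a piece is pressed hard (over 15 N) or pushed nearly to the stop of its stand (over 22 mm) (contact force between any of the fingers, the arm and bowl above 15 N or value of joint any of bowl_post, cup_post, saucer_post above 0.022 m or contact force between any of the fingers, the arm and cup above 15 N or contact force between any of the fingers, the arm and saucer above 15 N).
It fails at once if a piece is lifted off its pad (over 8 mm), carried, tipped or pushed aside (z of bowl in the frame of bowl_stand above 0.06 m or horizontal distance between bowl and bowl_stand above 0.025 m or angle between any of bowl, cup, saucer's own z axis and vertical above 0.35 rad or z of cup in the frame of cup_stand above 0.072 m or horizontal distance between cup and cup_stand above 0.025 m or z of saucer in the frame of saucer_stand above 0.092 m or horizontal distance between saucer and saucer_stand above 0.025 m).
It fails at once if the wet dish is touched (contact force between any of the fingers, the arm and wet above 0.3 N or distance of wet from where it was at the start of the episode above 0.006 m).
It fails at once if a bystander is shifted or lifted by more than 15 mm (distance of any of raw_ladle, red_ladle, raw_cup, jar, brush, sanding_block from where it was at the start of the episode above 0.015 m).
It also fails if it takes over 48 s, if anything falls off the work surface, if the arm or the gripper's body presses on something with over 40 N, if the wrist force passes 120 N, or if a joint passes its speed limit or range.

## Robot

A 7-joint arm with a two-finger parallel gripper is mounted at the origin on the work surface. World frame = base frame: x ahead of the robot, y to its left, z up, the work surface at z = 0. Lengths are in m, angles in rad, forces in N, time in s.
With the tool pointing down it reaches from about 0.425 to 0.925 m from the base axis. Payload 6.8 kg.
Tool frame: the origin (TCP) lies on the centre line of the jaws, within the pads' length; the fingertips stand 14 mm ahead of it and the grasp point (between the pads) lies 5 mm behind it (r.tips_ahead is the distance from the TCP to the fingertips, in m); z points along the fingers, y is the line along which they close (so a half turn about z gives the same grasp; the last joint's range is limited). The gripper opens to 85 mm and grips with 20 to 120 N. Pads are 22 mm wide; open, the fingers measure 114 mm over their backs; the gripper's body (76 mm by 85 mm) begins 54 mm behind the grasp point. The pads swing forward as they close: fully open they stand 13 mm farther back than shut.
Start: joints at [1.045, 0.477, 0.022, 1.555, -0.011, 1.109, -0.083], TCP at [0.274, -0.617, 0.245] pointing down, gripper open.
Joint ranges: [-2.96, 2.96], [-0.34, 2.1], [-1.41, 1.46], [0.24, 2.44], [-1.37, 4.51], [0.17, 1.92], [-2.96, 2.96]. Speed limits (rad/s): [2.39, 2.39, 3.14, 3.14, 3.14, 3.14, 3.14].

## Interface

Orientations are given as a rotation vector (axis times angle).
In Python, from bench import r, eyes gives the robot as it stands.
- The arm moves only by the tool step_arm, never from a script. Its argument "rows" is a list of rows, each a list of 6 numbers: the shift along the world's x, y, z in units of 60 cm (1.0 is 60 cm), then the turn, a rotation vector about the world's x, y, z in units of pi rad (1.0 is pi rad). In form: [[x, y, z, rx, ry, rz], ...]. A call has 1 to 5 rows; each row is the pose to reach, as a shift and turn from the pose commanded when the call began, turning the shorter way round; what a row does not reach only later rows make up. A row lasts 1/12 s, in which the tool goes at most 41.7 mm and 7.16 degrees, less where a joint would pass 70% of its speed; a pose out of reach is approached as far as the arm can. A call with a number of a shift or a turn outside -1 to 1 is refused whole. A call with a gripper value outside its range is refused whole. "jaw" is the closure, from 0 (fully open) to 1 (shut), set as the call begins (left out, the last holds). The fingers move at their own pace and stop on an object; "squeeze" is the grip in N (left out, the last holds). Time passes only in rows, so rows that repeat a pose let the fingers close. It gives the time, the measured TCP pose, the force, the opening and the grip force at its end, in the units of the state.
- r.get_obs(): the state, without advancing time (a new reading comes with each control period).
- eyes.grab_frame(name): name is "scene" or "top" or "wrist"; returns the picture (480x640x3 uint8, red, green, blue); there is no depth.
- eyes.camera_info(name): a dict with "mtx" (3x3 intrinsics, pixels), "extrinsics" (4x4, takes a point from camera to world coordinates); the wrist camera has in their place "tool_from_camera" (4x4, takes a point from camera to tool coordinates, whose origin is the TCP and whose axes are the flange's). Camera axes: x right, y down, z forward; pixel columns grow to the right and rows downward; lengths in m; the calibration is good to about 2 mm. A picture is of the moment at which its call begins: read the wrist's pose just before it. camera_info takes no time and is no camera call.
- r.hand_in(): hands the job in; it is judged then, once.
The state is a dict: "clock": time; "joints": joint angles; "qvel": joint speeds; "tau": joint torques, N m; "tcp_pos": TCP position; "orientation": TCP orientation; "contact_force": force on the tool from outside, world axes, zero at the start; "moment": the same for the moment, N m; "grip_width": finger opening in m; "gripper_force": force on a finger pad.
Only numpy, scipy, OpenCV 4.12 (cv2) and the standard library are available. Lean on these libraries where they do the work, as an engineer would, in place of code of your own. Each camera call takes 0.05 s, during which the arm holds its last target. There are 200 camera calls.

## Working session

There is one attempt and no reset: what is moved stays moved. The work goes in short steps, Python scripts to look and compute and a tool call to move; the robot and the scene stay as the last step left them, time stands still between calls to the robot, and variables do not carry over. Pictures are saved under pics/ and viewed, at most 10 in all, crops included, and the job is handed in when it is done.

Besides the shell and the picture viewer there is one more tool, called by a JSON object that holds its "op" and its "data", one argument or row to a line. step_arm: Moves the arm, as the interface text tells. Shifts and turns lie within -1 to 1; 1 stands for 60 cm of shift or pi rad of turn. Its arguments: {"type":"object","properties":{"rows":{"type":"array"},"jaw":{"type":"number"},"squeeze":{"type":"number"}},"required":["rows"]}

```bash
mkdir -p pics; python3 - <<'E'
from bench import r, eyes
import cv2,numpy as np
o=r.get_obs()
for k in("clock","tcp_pos","orientation","contact_force","grip_width"):print(k,o[k])
print(r.tips_ahead)
for n in("top","scene"):
    im=eyes.grab_frame(n);cv2.imwrite(f"pics/{n}0.png",im[...,::-1]);c=eyes.camera_info(n);print(n,np.round(c["mtx"],1).tolist(),np.round(c["extrinsics"],3).tolist())
E
```

```text
clock 0.0
tcp_pos [ 0.27363374 -0.61643859  0.24429994]
orientation [-3.07156940e+00 -6.51151269e-01  8.28945296e-04]
contact_force [-0.05906559  0.02889476  0.35415218]
grip_width 0.08562442374059501
0.014
top [[587.1, 0.0, 315.6], [0.0, 587.1, 237.0], [0.0, 0.0, 1.0]] [[-0.016, -0.999, 0.047, 0.431], [-1.0, 0.016, 0.003, -0.022], [-0.004, -0.047, -0.999, 1.347], [0.0, 0.0, 0.0, 1.0]]
scene [[578.2, 0.0, 322.1], [0.0, 578.2, 234.9], [0.0, 0.0, 1.0]] [[-0.016, 0.628, -0.778, 1.454], [1.0, -0.002, -0.022, 0.005], [-0.015, -0.778, -0.628, 0.897], [0.0, 0.0, 0.0, 1.0]]
```

View pics/top0.png

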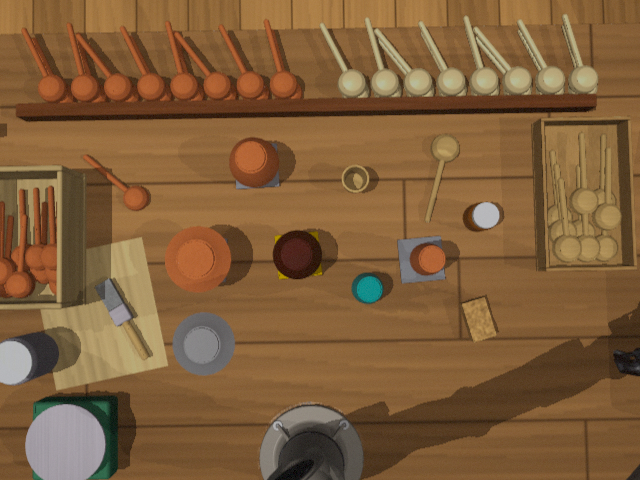

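View pics/scene0.png

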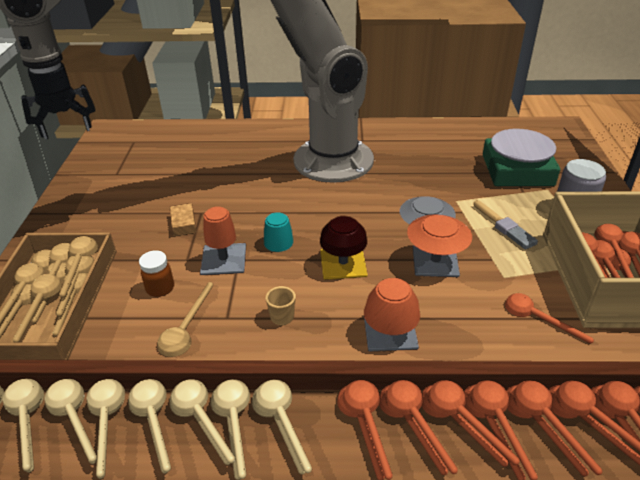

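The top view shows these pieces:
- **Red candidates:** bowl (253,162), cup (428,259) and saucer (198,259).
- **To avoid:** wet dish on yellow (297,254).
- **Look-alikes:** grey saucer (204,345), turquoise cup (368,289), and red ladles at (135,198), on the rack and in the box.

I choose the three brick-red pieces on grey stands, and will check them in one crop.

```bash
cat > h.py <<'E'
import cv2,numpy as np
from bench import r,eyes
def ray(n,uv,z):
    c=eyes.camera_info(n);E=np.array(c["extrinsics"]);d=E[:3,:3]@np.linalg.inv(c["mtx"])@[uv[0],uv[1],1]
    return (E[:3,3]+d*(z-E[2,3])/d[2])
def proj(n,p):
    c=eyes.camera_info(n);E=np.array(c["extrinsics"]);q=np.array(c["mtx"])@E[:3,:3].T@(np.array(p)-E[:3,3]);return q[:2]/q[2]
E
python3 - <<'E'
from h import *
im={n:cv2.imread(f"pics/{n}0.png") for n in("top","scene")}
P={"bowl":(.122,.060,.052,.112,(253,160),(393,290)),"cup":(.138,.048,.064,.072,(429,258),(217,214)),"saucer":(.108,.076,.084,.144,(197,259),(440,228))}
tiles=[]
for k,(zt,dt,zr,dr,a,b) in P.items():
  for n,uv in(("top",a),("scene",b)):
    I=im[n];hsv=cv2.cvtColor(I,cv2.COLOR_BGR2HSV)
    red=cv2.inRange(hsv,(3,140,90),(14,255,255))
    _,lab=cv2.connectedComponents(red);m=(lab==lab[uv[1],uv[0]]).astype(np.uint8)
    # flat top: uniform brightness region by flood fill
    f=np.zeros((482,642),np.uint8);g=cv2.GaussianBlur(I,(3,3),0)
    cv2.floodFill(g.copy(),f,uv,0,(7,)*3,(7,)*3,4|cv2.FLOODFILL_FIXED_RANGE|cv2.FLOODFILL_MASK_ONLY|(255<<8));f=f[1:-1,1:-1]
    c=max(cv2.findContours(f,0,1)[0],key=cv2.contourArea);e=cv2.fitEllipse(cv2.convexHull(c))
    C=max(cv2.findContours(m,0,1)[0],key=cv2.contourArea);eb=cv2.minEnclosingCircle(C)
    w=ray(n,e[0],zt);cam=np.linalg.norm(np.array(eyes.camera_info(n)["extrinsics"])[:3,3]-w)
    print(k,n,np.round(e[0],1),"top xy",np.round(w[:2],3),"diam",round(max(e[1])*cam/580,3),"nominal",dt, "rim circ xy",np.round(ray(n,eb[0],zr)[:2],3),round(2*eb[1]*cam/580,3),dr)
    x,y=uv;t=cv2.resize(I[y-40:y+40,x-40:x+40],None,fx=3,fy=3,interpolation=cv2.INTER_CUBIC)
    cv2.ellipse(t,(((e[0][0]-x+40.5)*3,(e[0][1]-y+40.5)*3),(e[1][0]*3,e[1][1]*3),e[2]),(255,255,0),1);tiles.append(t)
cv2.imwrite("pics/crop.png",np.vstack([np.hstack(tiles[::2]),np.hstack(tiles[1::2])]))
E
```

```text
bowl top [249.3 156.4] top xy [0.661 0.119] diam 0.06 nominal 0.06 rim circ xy [0.653 0.104] 0.155 0.112
bowl scene [393.9 288.2] top xy [0.656 0.118] diam 0.058 nominal 0.06 rim circ xy [ 0.514 -0.031] 1.291 0.112
cup top [432.2 259. ] top xy [ 0.439 -0.257] diam 0.051 nominal 0.048 rim circ xy [ 0.449 -0.276] 0.105 0.072
cup scene [215.7 212.7] top xy [ 0.435 -0.257] diam 0.044 nominal 0.048 rim circ xy [ 0.527 -0.031] 1.498 0.072
saucer top [193.9 259.2] top xy [0.447 0.239] diam 0.086 nominal 0.076 rim circ xy [0.457 0.239] 0.18 0.144
saucer scene [440.7 225.1] top xy [0.443 0.239] diam 0.079 nominal 0.076 rim circ xy [ 0.549 -0.03 ] 1.505 0.144
```

View pics/crop.png

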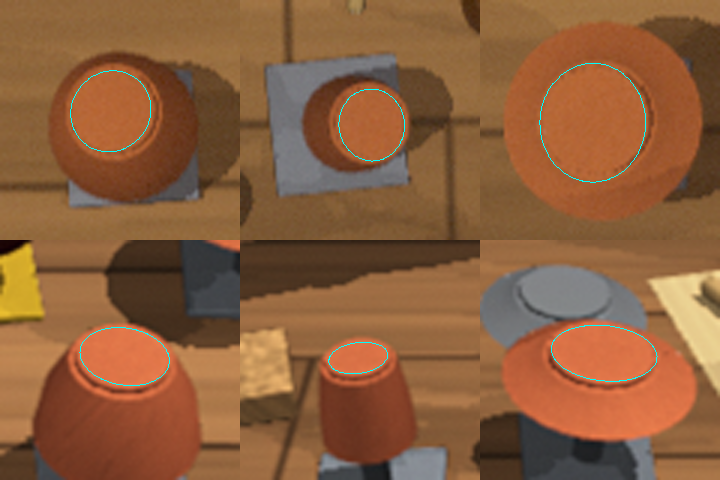

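Crops confirm the three brick-red pieces on grey plates. The disc outlines fit and the two views agree within 5 mm: bowl (0.658,0.119), cup (0.437,-0.257), saucer (0.445,0.239). Next I shut the jaws and travel high to the bowl.

{"op": "step_arm", "data": {
  "rows": [
    [0.16,0.306,0,0,0,0],
    [0.16,0.306,0,0,0,0],
    [0.16,0.306,0,0,0,0],
    [0.16,0.306,0,0,0,0],
    [0.16,0.306,0,0,0,0]
  ],
  "jaw": 1,
  "squeeze": 20
}}

```text
clock: 0.52
tcp_pos: [0.3703, -0.4311, 0.2449]
orientation: [-3.073, -0.651, 0.001]
contact_force: [0.6, -0.2, 0.0]
grip_width: 0.0251
gripper_force: 0.0
```

{"op": "step_arm", "data": {
  "rows": [
    [0.16,0.306,0,0,0,0],
    [0.16,0.306,0,0,0,0],
    [0.16,0.306,0,0,0,0],
    [0.16,0.306,0,0,0,0],
    [0.16,0.306,0,0,0,0]
  ]
}}

```text
clock: 0.93
tcp_pos: [0.4663, -0.2476, 0.2452]
orientation: [-3.073, -0.652, 0.0]
contact_force: [0.8, -0.2, 1.1]
grip_width: 0.0002
gripper_force: 0.0
```

{"op": "step_arm", "data": {
  "rows": [
    [0.16,0.305,0,0,0,0],
    [0.16,0.305,0,0,0,0],
    [0.16,0.305,0,0,0,0],
    [0.16,0.305,0,0,0,0],
    [0.16,0.305,0,0,0,0]
  ]
}}

```text
clock: 1.35
tcp_pos: [0.5623, -0.0645, 0.2451]
orientation: [-3.073, -0.652, 0.0]
contact_force: [0.2, -0.1, 0.1]
grip_width: -0.0
gripper_force: 0.0
```

{"op": "step_arm", "data": {
  "rows": [
    [0.16,0.305,0,0,0,0],
    [0.16,0.305,0,0,0,0],
    [0.16,0.305,0,0,0,0],
    [0.16,0.305,0,0,0,0],
    [0.16,0.305,0,0,0,0]
  ]
}}

```text
clock: 1.77
tcp_pos: [0.6583, 0.1183, 0.2448]
orientation: [-3.073, -0.652, 0.001]
contact_force: [-0.2, 0.0, 0.4]
grip_width: 0.0001
gripper_force: 0.0
```

{"op": "step_arm", "data": {
  "rows": [
    [0,0,0,0,0,0],
    [0,0,0,0,0,0],
    [0,0,0,0,0,0]
  ]
}}

```text
clock: 2.02
tcp_pos: [0.6575, 0.1155, 0.2445]
orientation: [3.072, 0.651, -0.003]
contact_force: [0.2, -1.3, 0.1]
grip_width: 0.0
gripper_force: 0.0
```

{"op": "step_arm", "data": {
  "rows": [
    [0.001,0.004,-0.035,0,0,0],
    [0.001,0.004,-0.07,0,0,0],
    [0.001,0.004,-0.1,0,0,0],
    [0.001,0.004,-0.13,0,0,0],
    [0.001,0.004,-0.14,0,0,0]
  ]
}}

```text
clock: 2.43
tcp_pos: [0.6566, 0.1153, 0.1584]
orientation: [3.073, 0.647, -0.008]
contact_force: [-0.6, -0.2, 0.2]
grip_width: -0.0004
gripper_force: 0.0
```

{"op": "step_arm", "data": {
  "rows": [
    [0,0,0,0,0,0],
    [0,0,0,0,0,0]
  ]
}}

```text
clock: 2.6
tcp_pos: [0.6586, 0.1173, 0.1619]
orientation: [3.073, 0.649, 0.0]
contact_force: [0.9, -0.2, 0.2]
grip_width: 0.0002
gripper_force: 0.0
```

```bash
python3 - <<'E'
from h import *
o=r.get_obs();print(o["clock"],o["tcp_pos"],o["contact_force"])
a=eyes.grab_frame("top")[...,::-1];b=eyes.grab_frame("scene")[...,::-1]
u,v=proj("top",o["tcp_pos"]).astype(int);print(u,v);u=min(max(u,70),570)
s,t=proj("scene",o["tcp_pos"]).astype(int);print(s,t)
f=lambda I,u,v:cv2.resize(I[v-70:v+70,u-70:u+70],(390,390))
cv2.imwrite("pics/b1.png",np.hstack([f(a,u,v),f(b,s,t)]))
E
```

```text
2.6 [0.65863241 0.11733515 0.16186172] [ 0.87607111 -0.19363315  0.18426946]
247 153
395 273
```

View pics/b1.png

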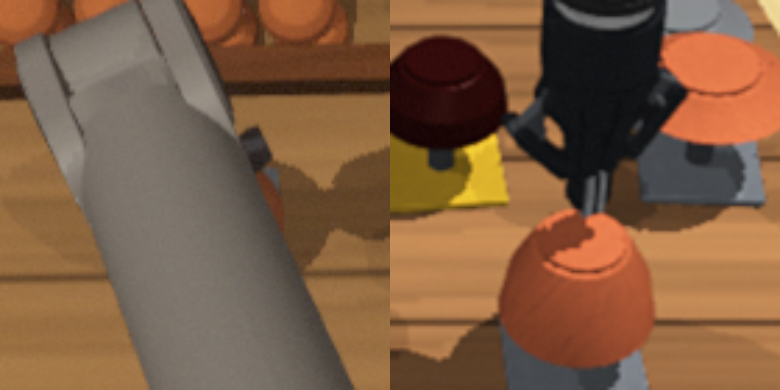

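Tips are centred over the bowl, about 25 mm above it. I descend slowly.

{"op": "step_arm", "data": {
  "rows": [
    [0,0.002,-0.007,0,0,0],
    [0,0.002,-0.014,0,0,0],
    [0,0.002,-0.02,0,0,0],
    [0,0.002,-0.025,0,0,0],
    [0,0.002,-0.028,0,0,0]
  ]
}}

```text
clock: 3.12
tcp_pos: [0.6582, 0.1198, 0.1438]
orientation: [3.073, 0.652, -0.001]
contact_force: [-0.3, 0.9, -0.5]
grip_width: -0.0001
gripper_force: 0.0
```

{"op": "step_arm", "data": {
  "rows": [
    [0,0,-0.003,0,0,0],
    [0,0,-0.006,0,0,0],
    [0,0,-0.009,0,0,0],
    [0,0,-0.011,0,0,0],
    [0,0,-0.012,0,0,0]
  ]
}}

```text
clock: 3.53
tcp_pos: [0.6585, 0.1199, 0.1371]
orientation: [-3.073, -0.651, 0.0]
contact_force: [-0.2, 0.1, -0.6]
grip_width: 0.0009
gripper_force: 0.0
```

{"op": "step_arm", "data": {
  "rows": [
    [0,0,-0.002,0,0,0],
    [0,0,-0.004,0,0,0],
    [0,0,-0.006,0,0,0],
    [0,0,-0.008,0,0,0],
    [0,0,-0.01,0,0,0]
  ]
}}

```text
clock: 3.95
tcp_pos: [0.6586, 0.1199, 0.1315]
orientation: [3.073, 0.651, 0.001]
contact_force: [-1.4, -0.4, 3.3]
grip_width: 0.0001
gripper_force: 1.4
```

{"op": "step_arm", "data": {
  "rows": [
    [0,0,-0.002,0,0,0],
    [0,0,-0.004,0,0,0],
    [0,0,-0.006,0,0,0],
    [0,0,-0.008,0,0,0],
    [0,0,-0.01,0,0,0]
  ]
}}

```text
clock: 4.37
tcp_pos: [0.6586, 0.1199, 0.1252]
orientation: [-3.073, -0.651, -0.0]
contact_force: [-0.5, -0.8, 2.6]
grip_width: -0.0002
gripper_force: 1.4
```

{"op": "step_arm", "data": {
  "rows": [
    [0,0,0,0,0,0],
    [0,0,0,0,0,0],
    [0,0,0,0,0,0],
    [0,0,0,0,0,0]
  ]
}}

```text
clock: 4.7
tcp_pos: [0.6583, 0.1198, 0.125]
orientation: [3.073, 0.651, -0.001]
contact_force: [0.3, -0.4, -0.7]
grip_width: -0.0
gripper_force: 0.0
```

The bowl sank about 11 mm under a contact force of about 3 N. I lift and go on to the cup.

{"op": "step_arm", "data": {
  "rows": [
    [0,0,0.005,0,0,0],
    [0,0,0.03,0,0,0],
    [0,0,0.09,0,0,0],
    [0,0,0.15,0,0,0],
    [0,0,0.2,0,0,0]
  ]
}}

```text
clock: 5.12
tcp_pos: [0.6586, 0.12, 0.2477]
orientation: [-3.073, -0.652, -0.001]
contact_force: [0.1, 0.9, 0.1]
grip_width: -0.0001
gripper_force: 0.0
```

{"op": "step_arm", "data": {
  "rows": [
    [-0.123,-0.209,0,0,0,0],
    [-0.123,-0.209,0,0,0,0],
    [-0.123,-0.209,0,0,0,0],
    [-0.123,-0.209,0,0,0,0],
    [-0.123,-0.209,0,0,0,0]
  ]
}}

```text
clock: 5.53
tcp_pos: [0.5823, -0.0121, 0.2455]
orientation: [3.073, 0.639, -0.004]
contact_force: [0.4, -0.4, -0.5]
grip_width: 0.0002
gripper_force: 0.0
```

{"op": "step_arm", "data": {
  "rows": [
    [-0.123,-0.209,0,0,0,0],
    [-0.123,-0.209,0,0,0,0],
    [-0.123,-0.209,0,0,0,0],
    [-0.123,-0.209,0,0,0,0],
    [-0.123,-0.209,0,0,0,0]
  ]
}}

```text
clock: 5.95
tcp_pos: [0.5083, -0.1361, 0.2454]
orientation: [3.074, 0.639, -0.003]
contact_force: [0.5, -0.7, 0.8]
grip_width: -0.0003
gripper_force: 0.0
```

{"op": "step_arm", "data": {
  "rows": [
    [-0.123,-0.209,0,0,0,0],
    [-0.123,-0.209,0,0,0,0],
    [-0.123,-0.209,0,0,0,0],
    [-0.123,-0.209,0,0,0,0],
    [-0.123,-0.209,0,0,0,0]
  ]
}}

```text
clock: 6.37
tcp_pos: [0.4348, -0.2606, 0.2454]
orientation: [3.074, 0.64, -0.002]
contact_force: [0.2, 0.7, 0.1]
grip_width: -0.0
gripper_force: 0.0
```

{"op": "step_arm", "data": {
  "rows": [
    [0,0,-0.02,0,0,0],
    [0,0,-0.05,0,0,0],
    [0,0,-0.08,0,0,0],
    [0,0,-0.1,0,0,0],
    [0,0,-0.113,0,0,0]
  ]
}}

```text
clock: 6.78
tcp_pos: [0.4379, -0.2544, 0.1762]
orientation: [-3.071, -0.655, 0.001]
contact_force: [-0.3, 0.1, -0.6]
grip_width: -0.0002
gripper_force: 0.0
```

{"op": "step_arm", "data": {
  "rows": [
    [0,0,0,0,0,0],
    [0,0,0,0,0,0],
    [0,0,0,0,0,0]
  ]
}}

```text
clock: 7.03
tcp_pos: [0.4381, -0.2561, 0.1783]
orientation: [3.072, 0.653, 0.002]
contact_force: [1.0, -0.0, -0.6]
grip_width: 0.0005
gripper_force: 0.0
```

```bash
python3 - <<'E'
from h import *
o=r.get_obs();print(o["clock"],o["tcp_pos"],o["contact_force"])
b=eyes.grab_frame("scene")[...,::-1]
cv2.imwrite("pics/c1.png",cv2.resize(b[130:330,140:500],(792,440)))
E
```

```text
7.0333 [ 0.43812842 -0.25612008  0.17833811] [ 0.99806187 -0.01363472 -0.62745105]
```

View pics/c1.png

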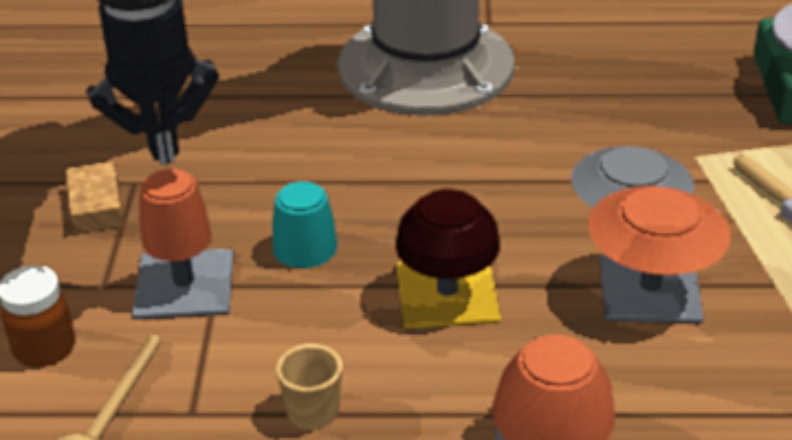

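Tips are above the cup's top (crop 165,165), and the bowl is upright. The gap is about 26 mm, so I use the same slow descent.

{"op": "step_arm", "data": {
  "rows": [
    [0,0,-0.008,0,0,0],
    [0,0,-0.016,0,0,0],
    [0,0,-0.024,0,0,0],
    [0,0,-0.03,0,0,0],
    [0,0,-0.033,0,0,0]
  ]
}}

```text
clock: 7.5
tcp_pos: [0.4367, -0.2562, 0.1569]
orientation: [-3.073, -0.651, 0.001]
contact_force: [-0.9, 0.7, -0.0]
grip_width: 0.0001
gripper_force: 0.0
```

{"op": "step_arm", "data": {
  "rows": [
    [0,0,-0.002,0,0,0],
    [0,0,-0.004,0,0,0],
    [0,0,-0.006,0,0,0],
    [0,0,-0.008,0,0,0],
    [0,0,-0.01,0,0,0]
  ]
}}

```text
clock: 7.92
tcp_pos: [0.4372, -0.2564, 0.1518]
orientation: [3.073, 0.651, 0.0]
contact_force: [-0.3, 0.6, 2.9]
grip_width: -0.0001
gripper_force: 1.3
```

{"op": "step_arm", "data": {
  "rows": [
    [0,0,-0.002,0,0,0],
    [0,0,-0.004,0,0,0],
    [0,0,-0.006,0,0,0],
    [0,0,-0.008,0,0,0],
    [0,0,-0.01,0,0,0]
  ]
}}

```text
clock: 8.33
tcp_pos: [0.4372, -0.2564, 0.1457]
orientation: [3.073, 0.651, 0.0]
contact_force: [-0.7, -0.2, 3.0]
grip_width: 0.0001
gripper_force: 1.3
```

{"op": "step_arm", "data": {
  "rows": [
    [0,0,-0.002,0,0,0],
    [0,0,-0.004,0,0,0],
    [0,0,-0.006,0,0,0],
    [0,0,-0.008,0,0,0]
  ]
}}

```text
clock: 8.67
tcp_pos: [0.4372, -0.2564, 0.1408]
orientation: [3.073, 0.651, 0.0]
contact_force: [0.3, -0.5, 2.3]
grip_width: 0.0001
gripper_force: 1.3
```

{"op": "step_arm", "data": {
  "rows": [
    [0,0,0,0,0,0],
    [0,0,0,0,0,0],
    [0,0,0,0,0,0],
    [0,0,0,0,0,0]
  ]
}}

```text
clock: 9.0
tcp_pos: [0.4369, -0.2563, 0.1407]
orientation: [-3.073, -0.651, 0.001]
contact_force: [-0.2, 0.2, 0.7]
grip_width: 0.0003
gripper_force: 0.0
```

The cup has sunk about 11 mm. I go on to the saucer by an outward arc.

{"op": "step_arm", "data": {
  "rows": [
    [0,0,0.005,0,0,0],
    [0,0,0.03,0,0,0],
    [0,0,0.09,0,0,0],
    [0,0,0.14,0,0,0],
    [0,0,0.17,0,0,0]
  ]
}}

```text
clock: 9.42
tcp_pos: [0.4381, -0.2568, 0.2462]
orientation: [3.071, 0.651, 0.005]
contact_force: [0.3, -0.9, -1.2]
grip_width: 0.0001
gripper_force: 0.0
```

{"op": "step_arm", "data": {
  "rows": [
    [0.083,0.206,0,0,0,0],
    [0.083,0.206,0,0,0,0],
    [0.083,0.206,0,0,0,0],
    [0.083,0.206,0,0,0,0],
    [0.083,0.206,0,0,0,0]
  ]
}}

```text
clock: 9.83
tcp_pos: [0.4881, -0.1288, 0.2433]
orientation: [-3.07, -0.662, -0.002]
contact_force: [-0.0, -0.3, 0.5]
grip_width: 0.0003
gripper_force: 0.0
```

{"op": "step_arm", "data": {
  "rows": [
    [0.084,0.206,0,0,0,0],
    [0.084,0.206,0,0,0,0],
    [0.084,0.206,0,0,0,0],
    [0.084,0.206,0,0,0,0],
    [0.084,0.206,0,0,0,0]
  ]
}}

```text
clock: 10.25
tcp_pos: [0.538, -0.0065, 0.2429]
orientation: [-3.071, -0.659, -0.001]
contact_force: [0.4, -0.7, -0.6]
grip_width: -0.0001
gripper_force: 0.0
```

{"op": "step_arm", "data": {
  "rows": [
    [-0.077,0.206,0,0,0,0],
    [-0.077,0.206,0,0,0,0],
    [-0.077,0.206,0,0,0,0],
    [-0.077,0.206,0,0,0,0],
    [-0.077,0.206,0,0,0,0]
  ]
}}

```text
clock: 10.67
tcp_pos: [0.49, 0.1153, 0.2431]
orientation: [3.072, 0.657, -0.0]
contact_force: [-0.8, 0.4, 0.5]
grip_width: -0.0002
gripper_force: 0.0
```

{"op": "step_arm", "data": {
  "rows": [
    [-0.077,0.206,0,0,0,0],
    [-0.077,0.206,0,0,0,0],
    [-0.077,0.206,0,0,0,0],
    [-0.077,0.206,0,0,0,0],
    [-0.077,0.206,0,0,0,0]
  ]
}}

```text
clock: 11.08
tcp_pos: [0.4447, 0.2385, 0.243]
orientation: [3.072, 0.655, 0.0]
contact_force: [0.4, -1.3, -1.2]
grip_width: 0.0002
gripper_force: 0.0
```

{"op": "step_arm", "data": {
  "rows": [
    [0,0,0,0,0,0],
    [0,0,0,0,0,0]
  ]
}}

```text
clock: 11.25
tcp_pos: [0.4463, 0.2348, 0.2426]
orientation: [3.073, 0.644, -0.001]
contact_force: [0.9, -0.8, 0.0]
grip_width: 0.0001
gripper_force: 0.0
```

{"op": "step_arm", "data": {
  "rows": [
    [0,0.003,-0.03,0,0,0],
    [0,0.003,-0.07,0,0,0],
    [0,0.003,-0.11,0,0,0],
    [0,0.003,-0.14,0,0,0],
    [0,0.003,-0.158,0,0,0]
  ]
}}

```text
clock: 11.67
tcp_pos: [0.4452, 0.2365, 0.1459]
orientation: [3.073, 0.645, -0.004]
contact_force: [-0.7, -0.4, 0.2]
grip_width: -0.0001
gripper_force: 0.0
```

{"op": "step_arm", "data": {
  "rows": [
    [0,0,0,0,0,0],
    [0,0,0,0,0,0],
    [0,0,0,0,0,0]
  ]
}}

```text
clock: 11.92
tcp_pos: [0.4459, 0.2396, 0.1491]
orientation: [-3.073, -0.65, -0.003]
contact_force: [-0.2, 1.0, 0.5]
grip_width: 0.0002
gripper_force: 0.0
```

```bash
python3 - <<'E'
from h import *
o=r.get_obs();print(o["clock"],o["tcp_pos"],o["contact_force"])
b=eyes.grab_frame("scene")[...,::-1]
cv2.imwrite("pics/s1.png",cv2.resize(b[130:330,140:500],(792,440)))
E
```

```text
11.9167 [0.44590282 0.23963774 0.14912582] [-0.23001867  1.02531384  0.53606257]
```

View pics/s1.png

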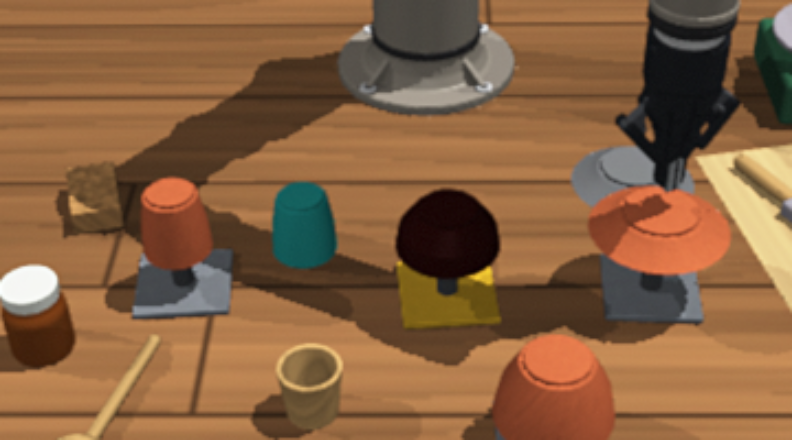

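Tips are over the saucer's middle (crop 668,190), and the cup is visibly lowered and upright. I descend slowly.

{"op": "step_arm", "data": {
  "rows": [
    [0,0,-0.008,0,0,0],
    [0,0,-0.016,0,0,0],
    [0,0,-0.025,0,0,0],
    [0,0,-0.033,0,0,0],
    [0,0,-0.038,0,0,0]
  ]
}}

```text
clock: 12.38
tcp_pos: [0.4445, 0.2396, 0.1245]
orientation: [3.073, 0.652, -0.001]
contact_force: [-0.1, -0.2, 0.5]
grip_width: 0.0002
gripper_force: 0.0
```

{"op": "step_arm", "data": {
  "rows": [
    [0,0,-0.002,0,0,0],
    [0,0,-0.004,0,0,0],
    [0,0,-0.006,0,0,0],
    [0,0,-0.008,0,0,0],
    [0,0,-0.01,0,0,0]
  ]
}}

```text
clock: 12.8
tcp_pos: [0.4449, 0.2399, 0.1194]
orientation: [3.073, 0.651, 0.0]
contact_force: [-1.3, -0.1, 2.8]
grip_width: 0.0001
gripper_force: 1.4
```

Contact made, about 2.6 mm sunk; about 8.5 mm more.

{"op": "step_arm", "data": {
  "rows": [
    [0,0,-0.002,0,0,0],
    [0,0,-0.004,0,0,0],
    [0,0,-0.006,0,0,0],
    [0,0,-0.008,0,0,0],
    [0,0,-0.01,0,0,0]
  ]
}}

```text
clock: 13.22
tcp_pos: [0.4449, 0.2399, 0.1132]
orientation: [-3.073, -0.652, -0.0]
contact_force: [-1.9, -0.2, 2.6]
grip_width: -0.0002
gripper_force: 1.4
```

{"op": "step_arm", "data": {
  "rows": [
    [0,0,-0.002,0,0,0],
    [0,0,-0.004,0,0,0],
    [0,0,-0.004,0,0,0],
    [0,0,-0.004,0,0,0],
    [0,0,-0.004,0,0,0]
  ]
}}

```text
clock: 13.63
tcp_pos: [0.4451, 0.2398, 0.1108]
orientation: [3.073, 0.651, 0.0]
contact_force: [-0.2, -0.5, 0.3]
grip_width: 0.0001
gripper_force: 0.0
```

{"op": "step_arm", "data": {
  "rows": [
    [0,0,0.005,0,0,0],
    [0,0,0.03,0,0,0],
    [0,0,0.09,0,0,0],
    [0,0,0.15,0,0,0],
    [0,0,0.2,0,0,0]
  ]
}}

```text
clock: 14.05
tcp_pos: [0.4449, 0.2401, 0.2332]
orientation: [-3.073, -0.652, -0.001]
contact_force: [1.4, 0.6, 0.1]
grip_width: -0.0003
gripper_force: 0.0
```

{"op": "step_arm", "data": {
  "rows": [
    [0,0,0.05,0,0,0],
    [0,0,0.05,0,0,0],
    [0,0,0.05,0,0,0],
    [0,0,0.05,0,0,0],
    [0,0,0.05,0,0,0]
  ]
}}

```text
clock: 14.47
tcp_pos: [0.4442, 0.2392, 0.2596]
orientation: [3.073, 0.651, -0.004]
contact_force: [-0.4, -0.0, -0.5]
grip_width: -0.0
gripper_force: 0.0
```

```bash
python3 - <<'E'
from h import *
b=eyes.grab_frame("scene")[...,::-1];print(r.get_obs()["clock"])
a=cv2.imread("pics/scene0.png")
cv2.imwrite("pics/f.png",np.vstack([cv2.resize(x[170:355,140:500],(580,298)) for x in(a,b)]))
E
```

```text
14.5167
```

View pics/f.png

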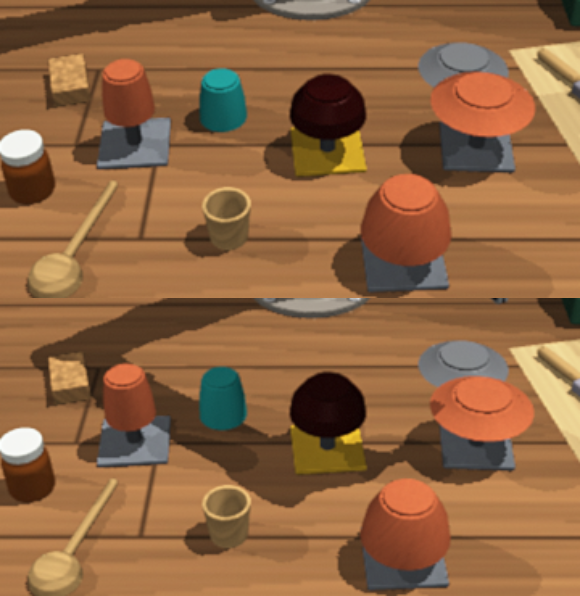

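All three pieces sit lower and upright; the wet dish and the others in view have not moved. I hand in.

```bash
python3 -c "
from bench import r
print(r.hand_in())"
```

```text
the job is handed in; nothing more can be done
None
```

I pressed the bowl, cup and saucer lightly in that order, each sinking about 11 mm under roughly 3 N, with the wet dish untouched and nothing else seen to move; the job is handed in, but no verdict came back.

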